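# Hold a trackball's ball in the ioniser's air stream

## Task

Switch the ioniser blower on with the toggle on its top, then pick up by its handle the parts tray that has the trackball's ball in it, without touching the ball or tipping it out of its pocket, and hold the tray level so that the ball is about 10 cm straight in front of the middle of the blower's round outlet. Finish still holding it there, steady, in the air, and leave the other things on the bench where they are.

Things in the scene. Friction and masses are not known exactly. Their poses are not given: they have to be found in the camera images.
- tray: The tray with the ball. Loose, aluminium, about 0.14 kg, 164 (x) x 80 (y) mm, walls 12 mm high, floor 3 mm thick. Origin: centre of its underside, z up. At its middle a handle: two posts and a black bar 44 mm long (x), 12 mm thick (y), 18 mm high, z = 50 to 68 mm; grip it across that thickness. The ball pocket is on its +x side; a plastic ring and screws, fixed to the tray, on its -x side.
- tray_grip (a point): Centre of the handle bar of that tray, 59 mm above the tray's underside; axes as the tray's.
- tray_pocket (a point): Where the ball's centre is when it rests in the middle of its pocket: 50 mm along the tray's +x from its middle, 20 mm above its underside; axes as the tray's. The pocket is a ring on the tray floor, 3 mm high, 25 mm inside diameter; the ball rolls out if the tray is tipped more than about 30 degrees.
- ball_center (a point): Centre of the loose ball, 34 mm in diameter, black, about 37 g; it lies in the tray's pocket with about 3 mm of play. Its axes turn as it rolls.
- ioniser: Ioniser blower, fixed: a white upright housing 160 mm wide (its y) x 90 mm deep (its x), from 23 to 213 mm above the bench, in a dark yoke on a foot 110 x 186 mm; over the yoke's side knobs it is 210 mm wide (its y). Origin: centre of the foot's underside. The front with the round outlet faces its -x; its flat top, at 213 mm, carries the toggle switch.
- outlet (a point): Middle of the round outlet (124 mm across) at the front of the blower, 118 mm above the bench; axes as the ioniser's, so the air blows along its -x, level.
- switch_pivot (a point): Pivot of the toggle switch, 215 mm above the bench, in the middle of the top across its width and 12 mm behind the middle of its depth; axes as the ioniser's. The lever is a steel bat 32 mm long from the pivot, 6 to 9 mm thick, standing up out of the top.
- switch (a joint): Angle of the toggle lever: 0 = off, leaning 20 degrees (0.35 rad) back from upright, away from the outlet; 0.70 = on, leaning 20 degrees forward, towards the outlet (ioniser's -x). It needs about 2 N at the tip, stays where it is left and has a hard stop at each end.
- spare_tray: Bystander: an empty tray of the same make and size as the other, without a ball. Origin: centre of its underside, handle up to 68 mm.
- trackball_mouse: Bystander: grey trackball mouse without its ball, about 130 x 105 x 50 mm high, origin at the centre of the round palm part's underside.
- screwdriver: Bystander: screwdriver lying on the bench, 170 mm long, origin under its middle.
- tweezers: Bystander: steel tweezers lying on the bench, 125 mm long, 5 mm high.
- board: Bystander: circuit board 85 x 55 mm lying flat, parts on it up to 14 mm high, origin under its middle.
- solder_spool: Bystander: spool of solder standing on end, 54 mm across, 40 mm high, origin under its middle.
- spray_can: Bystander: spray can, 52 mm across, 165 mm high, origin under its middle.
- dispenser: Bystander: white pump dispenser, 68 mm across, 111 mm high, origin under its middle.

How it is judged:
By the outcome, as a careful person would: the job done as asked, in the order asked, and still so for the second after the job is handed in, while the arm keeps its last pose, push and grip.
It also fails if it takes over 54 s, if anything falls off the work surface, if the arm or the gripper's body presses on something with over 40 N, if the wrist force passes 120 N, or if a joint passes its speed limit or range.

## Robot

A 6-joint arm with a two-finger parallel gripper is mounted at the origin on the work surface. World frame = base frame: x ahead of the robot, y to its left, z up, the work surface at z = 0. Lengths are in mm, angles in rad, forces in N, time in s.
With the tool pointing down it reaches from about 275 to 775 mm from the base axis. Payload 14.6 kg.
Tool frame: the origin (TCP) lies at the very end of the fingers, on their centre line; the grasp point (between the pads) lies 19 mm behind it; z points along the fingers, y is the line along which they close (so a half turn about z gives the same grasp; the last joint's range is limited). The gripper opens to 85 mm and grips with 20 to 120 N. Pads are 22 mm wide; open, the fingers measure 114 mm over their backs; the gripper's body (76 mm by 85 mm) begins 54 mm behind the grasp point. The pads swing forward as they close: fully open they stand 13 mm farther back than shut.
Start: joints at [-1.387, 0.263, -0.048, 1.259, 0, 1.415], TCP at [174.48, -495.161, 231.278] pointing down, gripper open.
Joint ranges: [-2.65, 2.65], [-0.89, 1.7], [-1.18, 1.37], [-2.13, 2.11], [-1.35, 1.29], [-3.14, 3.14]. Speed limits (rad/s): [1.89, 1.89, 2.57, 2.79, 3.14, 3.14].

## Interface

Orientations are given as a rotation vector (axis times angle).
In Python, from workcell import readout, read_camera, order, look_for, spot_point gives the robot as it stands.
- The arm moves only by the tool jog_arm, never from a script. Its arguments are lists of equal length, an entry for each row: "twist": the turn, a rotation vector about the tool's x, y, z each as a share of 120 degrees, from -1 to 1, a list of three; "delta_pos": the shift along the tool's x, y, z each as a share of 30 cm, from -1 to 1, a list of three; "hand": the gripper command: -1 is fully open, 1 is shut, values between are in proportion. In form: {"twist": [[rx, ry, rz], ...], "delta_pos": [[dx, dy, dz], ...], "hand": [hand, ...]}. A call has exactly 8 rows; each row is the pose to reach, as a shift and turn from the pose commanded when the call began, along the tool's axes at that moment; what a row does not reach only later rows make up. A row lasts 1/12 s, in which the tool goes at most 41.7 mm and 7.16 degrees, less where a joint would pass 70% of its speed; a pose out of reach is approached as far as the arm can. A call with a number of a shift or a turn outside -1 to 1 is refused whole. A call with a gripper value outside its range is refused whole. The fingers move at their own pace and stop on an object; "force" is the grip in N (left out, the last holds). Time passes only in rows, so rows that repeat a pose let the fingers close, or fill a call up. It gives the time, the measured TCP pose, the force, the opening and the grip force at its end, in the units of the state.
- readout.sense(): the state, without advancing time (a new reading comes with each control period).
- read_camera(name): name is "scene" or "top" or "wrist"; returns a dict with "frame" (384x512x3 uint8, red, green, blue), "depth" (384x512 float32, mm along the optical axis (not along the pixel's ray), 0 where there is no reading), "K" (3x3 intrinsics, pixels), "k1" (the pictures are not rectified: a ray, as slopes to the right and down, at radius r is drawn at 1 + k1 r^2 times it, then the intrinsics apply), "cam_to_world" (4x4, takes a point from camera to world coordinates). Camera axes: x right, y down, z forward; pixel columns grow to the right and rows downward; lengths in mm; the calibration is good to about 2 mm. A picture is of the moment at which its call begins.
- order.sign_off(): hands the job in; it is judged then, once.
Trained networks look in a picture, given as the dict that the camera call returned (one of the last four; its "shot" number tells which), for a name from the list of things; names that differ only in an ending like _2 or _b are one class to them, and where a whole thing is asked for, a point or a joint stands for the part that bears it (a point fixed in the world has none). Each returns a list of dicts, best first, with "conf" (0 to 1); they miss things now and then, are a little off and sometimes report something else, mostly with a low value. They report only what shows in the picture. A call takes as long as a camera call.
- look_for(picture, thing): "bbox" ([left, top, right, bottom] in pixels, round what is visible of it).
- spot_point(picture, thing): "pixel" ([column, row] in pixels: a listed point, or the origin of a listed thing).
The state is a dict: "clock": time; "joint_positions": joint angles; "joint_vel": joint speeds; "effort": joint torques, N m; "ee_pos": TCP position; "eef_rot": TCP orientation; "contact_force": force on the tool from outside, world axes, zero at the start; "ft_torque": the same for the moment, N m; "gripper_width": finger opening in mm; "grip_force": force on a finger pad.
Only numpy, scipy, OpenCV 4.12 (cv2) and the standard library are available. Lean on these libraries where they do the work, as an engineer would, in place of code of your own. Each camera call takes 0.05 s, during which the arm holds its last target. There are 200 camera calls.

## Working session

There is one attempt and no reset: what is moved stays moved. The work goes in short steps, Python scripts to look and compute and a tool call to move; the robot and the scene stay as the last step left them, time stands still between calls to the robot, and variables do not carry over. Pictures are saved under pics/ and viewed, at most 10 in all, crops included, and the job is handed in when it is done.

Besides the shell and the picture viewer there is one more tool, called after ">>>" in YAML: its name, and indented under it one key for each argument. jog_arm: Moves the arm, as the interface text tells. Its arguments: {"type":"object","properties":{"twist":{"type":"array","items":{"type":"array","items":{"type":"number","minimum":-1,"maximum":1}}},"delta_pos":{"type":"array","items":{"type":"array","items":{"type":"number","minimum":-1,"maximum":1}}},"hand":{"type":"array","items":{"type":"number"}},"force":{"type":"number"}},"required":["twist","delta_pos","hand"]}

```bash
mkdir -p pics; cat > h.py <<'E'
import numpy as np, cv2
from scipy.spatial.transform import Rotation as R
from workcell import readout, read_camera, order, look_for, spot_point
def ray(p,uv):
    K=p["K"];d=np.array([(uv[0]-K[0,2])/K[0,0],(uv[1]-K[1,2])/K[1,1]]);s=d.copy()
    for _ in range(20): s=d/(1+p["k1"]*(s@s))
    return np.array([*s,1.])
def at_depth(p,uv,d=None):
    if d is None: d=p["depth"][int(round(uv[1])),int(round(uv[0]))]
    T=p["cam_to_world"];return T[:3,:3]@(ray(p,uv)*d)+T[:3,3]
def at_z(p,uv,z):
    T=p["cam_to_world"];r=T[:3,:3]@ray(p,uv);return T[:3,3]+r*(z-T[2,3])/r[2]
def cloud(p):
    K=p["K"];h,w=p["depth"].shape;u,v=np.meshgrid(np.arange(w),np.arange(h))
    d=np.stack([(u-K[0,2])/K[0,0],(v-K[1,2])/K[1,1]],-1);s=d.copy()
    for _ in range(20): s=d/(1+p["k1"]*(s**2).sum(-1,keepdims=True))
    P=np.concatenate([s,np.ones((h,w,1))],-1)*p["depth"][...,None]
    T=p["cam_to_world"];return P@T[:3,:3].T+T[:3,3]
def save(p,n): cv2.imwrite("pics/"+n,p["frame"][...,::-1])
E
cat > a.py <<'E'
from h import *
np.set_printoptions(precision=1,suppress=True)
s=readout.sense();print(s["ee_pos"],R.from_rotvec(s["eef_rot"]).as_matrix())
Z=dict(tray=0,tray_grip=59,tray_pocket=20,ball_center=17+3,ioniser=0,outlet=118,switch_pivot=215,spare_tray=0,trackball_mouse=0,screwdriver=0,tweezers=0,board=0,solder_spool=0,spray_can=0,dispenser=0)
ims=[]
for c in ["scene","top"]:
    p=read_camera(c);save(p,c+"0.png");ims.append(p);print(c,p["cam_to_world"][:3,3])
    for n,z in Z.items():
        for q in spot_point(p,n)[:2]: print(n,round(q["conf"],2),np.array(q["pixel"]),at_z(p,q["pixel"],z))
    np.savez(c+"0.npz",**{k:p[k] for k in("frame","depth","K","k1","cam_to_world")})
E
python3 a.py
```

```text
[ 174.4 -494.9  230.8] [[ 0.9  0.3 -0. ]
 [ 0.3 -0.9  0. ]
 [ 0.  -0.  -1. ]]
scene [915.3 620.7 974.2]
tray 0.67 [239.8 260.1] [706.7  69.9   0. ]
tray 0.57 [279.7 219.3] [512.5 -16.4   0. ]
tray_grip 0.93 [280.9 210.4] [514.9  -9.   59. ]
tray_pocket 0.62 [269.3 208.5] [530.2 -62.   20. ]
tray_pocket 0.42 [253.8 169.6] [ 492.  -262.8   20. ]
ball_center 0.61 [271.9 209.1] [523.3 -55.4  20. ]
ball_center 0.55 [255.8 169.2] [ 484.  -261.3   20. ]
switch_pivot 0.73 [239.8 259.7] [752.3 190.4 215. ]
switch_pivot 0.63 [379.3 274.5] [466.7 385.5 215. ]
spare_tray 0.92 [251.3 170. ] [ 493.  -283.8    0. ]
trackball_mouse 0.81 [197.1 182. ] [ 708.8 -319.4    0. ]
screwdriver 0.51 [289.4 168.1] [ 352.  -224.5    0. ]
screwdriver 0.41 [200.2 223.8] [ 768.8 -124.2    0. ]
tweezers 0.6 [224.5 208.8] [ 666.6 -148.1    0. ]
board 0.75 [235.7 258. ] [715.2  56.8   0. ]
board 0.66 [214.5 145.7] [ 568.2 -489.     0. ]
solder_spool 0.71 [328.6 230.5] [386.4 102.6   0. ]
spray_can 0.73 [215.4 144.6] [ 562.1 -494.     0. ]
dispenser 0.83 [200.6 226.7] [ 772.  -111.8    0. ]
dispenser 0.71 [272.3 210.6
[... 192 characters left out ...]

ioniser 0.92 [115.6 224.7] [481.2 377.8   0. ]
outlet 0.98 [121.8 220.3] [496.5 321.4 118. ]
switch_pivot 0.84 [ 93.9 230.1] [472.8 368.2 215. ]
spare_tray 0.78 [320.  219.2] [ 482.8 -287.2    0. ]
spare_tray 0.23 [196. 250.] [393.2 118.4   0. ]
trackball_mouse 0.91 [326.4 146.4] [ 721.2 -315.8    0. ]
screwdriver 0.63 [293.  265.2] [ 335.9 -194.8    0. ]
tweezers 0.56 [282.2 163.2] [ 668.9 -168.7    0. ]
tweezers 0.49 [194.  251.7] [387.9 125.    0. ]
board 0.9 [207.7 153.2] [707.2  74.1   0. ]
spray_can 0.78 [387.2 193.5] [ 561.4 -512.2    0. ]
spray_can 0.57 [ 89.1 229.2] [468.6 464.5   0. ]
dispenser 0.96 [267.9 126.8] [ 790. -125.    0.]
dispenser 0.15 [236.7 213.2] [509.1 -16.1   0. ]
```

View pics/scene0.png

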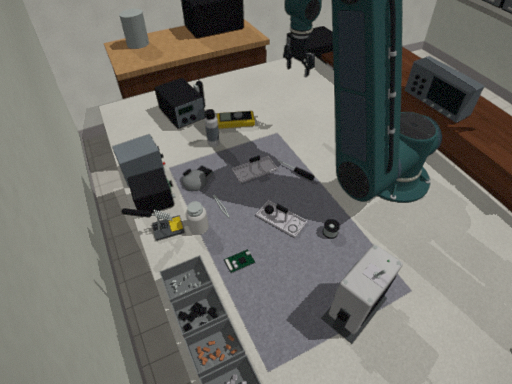

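View pics/top0.png

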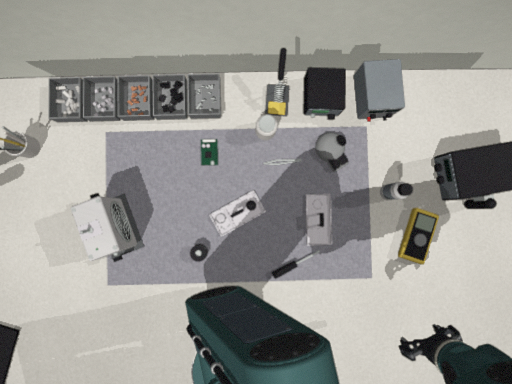

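```bash
cat > b.py <<'E'
from h import *
np.set_printoptions(precision=1,suppress=True)
for c in ["scene","top"]:
    p=dict(np.load(c+"0.npz"));P=cloud(p).reshape(-1,3);F=p["frame"].reshape(-1,3).astype(int)
    def box(n,c0,r,z0,z1,m=True):
        k=(np.hypot(P[:,0]-c0[0],P[:,1]-c0[1])<r)&(P[:,2]>z0)&(P[:,2]<z1)&m
        if k.sum()<4: print(c,n,k.sum());return
        Q=P[k];rr=cv2.minAreaRect(Q[:,:2].astype(np.float32));print(c,n,k.sum(),Q.mean(0),rr)
    dark=F.max(1)<70
    box("bar",(508,-15),60,60,75);box("traywall",(508,-15),120,5,16);box("ball",(528,-55),40,20,45,dark)
    box("iontop",(475,375),150,205,221);box("lever",(475,375),80,225,260)
    box("sparebar",(485,-287),60,55,75)
E
python3 b.py
```

```text
scene bar 52 [510.3 -12.5  67.5] ((508.98876953125, -14.358072280883789), (14.983351707458496, 42.42134094238281), 28.2534122467041)
scene traywall 613 [508.9  -8.4   8. ] ((508.65386962890625, -15.034942626953125), (216.5251007080078, 234.54693603515625), 72.48048400878906)
scene ball 59 [536.8 -53.4  32.3] ((536.4871826171875, -55.75794219970703), (24.137569427490234, 27.494050979614258), 26.980745315551758)
scene iontop 2032 [484.6 375.3 214. ] ((478.25054931640625, 371.9315185546875), (160.29066467285156, 91.50548553466797), 19.49030876159668)
scene lever 30 [472.3 391.8 241.8] ((472.2969665527344, 391.4637451171875), (6.572013854980469, 14.238142013549805), 23.736591339111328)
scene sparebar 52 [ 484.4 -275.1   64.9] ((483.296630859375, -276.3862609863281), (41.1434440612793, 15.393977165222168), 2.0909576416015625)
top bar 53 [508.9 -18.4  67.5] ((509.0818786621094, -18.78545379638672), (11.501638412475586, 41.56230163574219), 28.26348114013672)
top traywall 640 [508.3 -12.7   7.7] ((507.470703125, -14.131942749023438), (227.22610473632812, 231.66268920898438), 10.914010047912598)
top ball 66 [534.4 -62.2  33.5] ((534.4161987304688, -61.89326477050781), (26.986421585083008, 27.010417938232422), 25.16756248474121)
top iontop 1842 [477.8 365.9 213.3] ((477.5888366699219, 368.307861328125), (158.153564453125, 90.18814086914062), 19.816015243530273)
top lever 27 [472.6 385.2 241.2] ((472.46014404296875, 384.95330810546875), (8.411428451538086, 13.985257148742676), 23.155757904052734)
top sparebar 67 [ 483.3 -278.    66.7] ((483.0384521484375, -278.192138671875), (13.161831855773926, 40.6900634765625), 87.7380599975586)
```

The scene picture shows the tray with the ball at (280,217), with its handle at (281,210) and the ball at (270,209). The blower is at (365,285), with its lever at about (378,272). In the top view the blower is at (105,228) and faces right, and the tray is at (237,213) with the ball at (251,205). The spare tray is at (318,220).

```bash
cat >> h.py <<'E'
def plan(start,targets):
    """start=(pos,Rm); targets list of (pos,yaw_deg); prints each as chained call"""
    p,M=start
    for t,y in targets:
        G=R.from_euler("z",y,degrees=True).as_matrix()@np.diag([1.,-1,-1])
        d=M.T@(np.array(t)-p)/300;w=R.from_matrix(M.T@G).as_rotvec(degrees=True)/120
        print(np.round(t,1),y,"d",np.round(d,4),"tw",np.round(w,4));p,M=np.array(t,float),G
def now():
    s=readout.sense();return np.array(s["ee_pos"]),R.from_rotvec(s["eef_rot"]).as_matrix()
f=np.array([0.336,-0.942,0])   # blower front direction
E
python3 - <<'E'
from h import *
s=now();y=np.degrees(np.arctan2(s[1][1,0],s[1][0,0]));print(s,y)
piv=np.array([474,381,0.])
plan(s,[((230,-250,310),y),((330,0,310),y),((390,220,310),50),(piv-f*50+[0,0,310],109.65),(piv-f*50+[0,0,231],109.65),(piv-f*12+[0,0,231],109.65)])
E
```

```text
(array([ 174.48821074, -495.16160131,  231.28748333]), array([[ 9.43163320e-01,  3.32329583e-01,  2.52344332e-05],
       [ 3.32329584e-01, -9.43163320e-01, -1.32324996e-05],
       [ 1.94026407e-05,  2.08665569e-05, -1.00000000e+00]])) 19.41023287598014
[ 230 -250  310] 19.41023287598014 d [ 0.4461 -0.7093 -0.2624] tw [ 0. -0. -0.]
[330   0 310] 19.41023287598014 d [ 0.5913 -0.6752  0.    ] tw [0. 0. 0.]
[390 220 310] 50 d [ 0.4323 -0.6252  0.    ] tw [ 0.      0.     -0.2549]
[457.2 428.1 310. ] 109.65 d [ 0.6754 -0.2743  0.    ] tw [ 0.      0.     -0.4971]
[457.2 428.1 231. ] 109.65 d [0.     0.     0.2633] tw [0. 0. 0.]
[470.  392.3 231. ] 109.65 d [-0.1267 -0.      0.    ] tw [0. 0. 0.]
```

>>> jog_arm:
  twist:
    - [0, 0, 0]
    - [0, 0, 0]
    - [0, 0, 0]
    - [0, 0, 0]
    - [0, 0, 0]
    - [0, 0, 0]
    - [0, 0, 0]
    - [0, 0, 0]
  delta_pos:
    - [0.446, -0.709, -0.262]
    - [0.446, -0.709, -0.262]
    - [0.446, -0.709, -0.262]
    - [0.446, -0.709, -0.262]
    - [0.446, -0.709, -0.262]
    - [0.446, -0.709, -0.262]
    - [0.446, -0.709, -0.262]
    - [0.446, -0.709, -0.262]
  hand: [1, 1, 1, 1, 1, 1, 1, 1]

```text
clock: 2.27
ee_pos: [230.5, -247.9, 311.3]
eef_rot: [3.093, 0.533, 0.002]
contact_force: [-0.7, 0.2, 0.4]
gripper_width: 0.1
grip_force: 0.0
```

>>> jog_arm:
  twist:
    - [0, 0, 0]
    - [0, 0, 0]
    - [0, 0, 0]
    - [0, 0, 0]
    - [0, 0, 0]
    - [0, 0, 0]
    - [0, 0, 0]
    - [0, 0, 0]
  delta_pos:
    - [0.591, -0.675, 0]
    - [0.591, -0.675, 0]
    - [0.591, -0.675, 0]
    - [0.591, -0.675, 0]
    - [0.591, -0.675, 0]
    - [0.591, -0.675, 0]
    - [0.591, -0.675, 0]
    - [0.591, -0.675, 0]
  hand: [1, 1, 1, 1, 1, 1, 1, 1]

```text
clock: 2.93
ee_pos: [331.0, 1.9, 309.6]
eef_rot: [-3.096, -0.532, -0.0]
contact_force: [1.0, -0.9, 0.4]
gripper_width: -0.5
grip_force: 0.0
```

>>> jog_arm:
  twist:
    - [0, 0, -0.255]
    - [0, 0, -0.255]
    - [0, 0, -0.255]
    - [0, 0, -0.255]
    - [0, 0, -0.255]
    - [0, 0, -0.255]
    - [0, 0, -0.255]
    - [0, 0, -0.255]
  delta_pos:
    - [0.432, -0.625, 0]
    - [0.432, -0.625, 0]
    - [0.432, -0.625, 0]
    - [0.432, -0.625, 0]
    - [0.432, -0.625, 0]
    - [0.432, -0.625, 0]
    - [0.432, -0.625, 0]
    - [0.432, -0.625, 0]
  hand: [1, 1, 1, 1, 1, 1, 1, 1]

```text
clock: 3.6
ee_pos: [390.5, 220.5, 308.9]
eef_rot: [2.846, 1.331, -0.002]
contact_force: [-0.2, -0.1, 0.4]
gripper_width: 0.2
grip_force: 0.0
```

>>> jog_arm:
  twist:
    - [0, 0, -0.497]
    - [0, 0, -0.497]
    - [0, 0, -0.497]
    - [0, 0, -0.497]
    - [0, 0, -0.497]
    - [0, 0, -0.497]
    - [0, 0, -0.497]
    - [0, 0, -0.497]
  delta_pos:
    - [0.675, -0.274, 0]
    - [0.675, -0.274, 0]
    - [0.675, -0.274, 0]
    - [0.675, -0.274, 0]
    - [0.675, -0.274, 0]
    - [0.675, -0.274, 0]
    - [0.675, -0.274, 0]
    - [0.675, -0.274, 0]
  hand: [1, 1, 1, 1, 1, 1, 1, 1]

```text
clock: 4.27
ee_pos: [458.3, 427.1, 308.9]
eef_rot: [-1.855, -2.535, 0.002]
contact_force: [1.0, -0.4, -0.3]
gripper_width: 0.3
grip_force: 0.0
```

```bash
cat > c.py <<'E'
from h import *
np.set_printoptions(precision=1,suppress=True)
p=read_camera("wrist");save(p,"wrist1.png")
P=cloud(p).reshape(-1,3)
for n,z0,z1,r in [("top",208,219,150),("lever",226,256,60)]:
    k=(np.hypot(P[:,0]-475,P[:,1]-375)<r)&(P[:,2]>z0)&(P[:,2]<z1)
    if k.sum()>4: print(n,k.sum(),P[k].mean(0),cv2.minAreaRect(P[k][:,:2].astype(np.float32)))
print(spot_point(p,"switch_pivot")[:2],[at_z(p,q["pixel"],215) for q in spot_point(p,"switch_pivot")[:2]])
s=now();print(s[0]);piv=np.array([474,381,0.])
plan(s,[(piv-f*50+[0,0,310],109.65),(piv-f*50+[0,0,231],109.65)])
E
python3 c.py
```

```text
top 11255 [471.4 386.3 213.7] ((473.20404052734375, 376.76971435546875), (160.2534637451172, 76.92854309082031), 19.113422393798828)
[] []
[457.8 426.5 309.8]
[457.2 428.1 310. ] 109.65 d [ 0. -0. -0.] tw [-0.  0. -0.]
[457.2 428.1 231. ] 109.65 d [0.  0.  0.3] tw [0. 0. 0.]
```

View pics/wrist1.png

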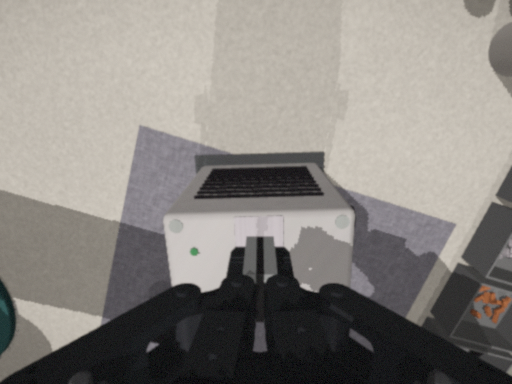

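The wrist view shows the closed fingers at column 260, centred on the blower's top edge, which spans columns 168 to 352. The front edge is horizontal in the picture, so the yaw is right. Next I'll descend behind the lever and push it forward.

>>> jog_arm:
  twist:
    - [0, 0, 0]
    - [0, 0, 0]
    - [0, 0, 0]
    - [0, 0, 0]
    - [0, 0, 0]
    - [0, 0, 0]
    - [0, 0, 0]
    - [0, 0, 0]
  delta_pos:
    - [0, 0, 0.1]
    - [0, 0, 0.18]
    - [0, 0, 0.22]
    - [0, 0, 0.25]
    - [0, 0, 0.265]
    - [0, 0, 0.265]
    - [0, 0, 0.265]
    - [0, 0, 0.265]
  hand: [1, 1, 1, 1, 1, 1, 1, 1]

```text
clock: 5.08
ee_pos: [457.4, 427.8, 231.4]
eef_rot: [1.863, 2.529, 0.002]
contact_force: [1.3, 0.7, 1.1]
gripper_width: 0.1
grip_force: 0.0
```

>>> jog_arm:
  twist:
    - [0, 0, 0]
    - [0, 0, 0]
    - [0, 0, 0]
    - [0, 0, 0]
    - [0, 0, 0]
    - [0, 0, 0]
    - [0, 0, 0]
    - [0, 0, 0]
  delta_pos:
    - [-0.02, 0, 0]
    - [-0.04, 0, 0]
    - [-0.06, 0, 0]
    - [-0.075, 0, 0]
    - [-0.09, 0, 0]
    - [-0.105, 0, 0]
    - [-0.12, 0, 0]
    - [-0.12, 0, 0]
  hand: [1, 1, 1, 1, 1, 1, 1, 1]

```text
clock: 5.75
ee_pos: [468.0, 392.7, 230.6]
eef_rot: [1.863, 2.53, 0.0]
contact_force: [0.6, 0.9, 0.5]
gripper_width: 0.0
grip_force: 0.2
```

>>> jog_arm:
  twist:
    - [0, 0, 0]
    - [0, 0, 0]
    - [0, 0, 0]
    - [0, 0, 0]
    - [0, 0, 0]
    - [0, 0, 0]
    - [0, 0, 0]
    - [0, 0, 0]
  delta_pos:
    - [-0.004, 0, 0]
    - [-0.008, 0, 0]
    - [-0.011, 0, 0]
    - [-0.014, 0, 0]
    - [-0.016, 0, 0]
    - [-0.016, 0, 0]
    - [-0.016, 0, 0]
    - [-0.016, 0, 0]
  hand: [1, 1, 1, 1, 1, 1, 1, 1]

```text
clock: 6.42
ee_pos: [469.1, 389.0, 230.4]
eef_rot: [-1.862, -2.53, -0.0]
contact_force: [0.4, 5.0, 0.4]
gripper_width: 0.4
grip_force: 2.0
```

```bash
cat > lev.py <<'E'
from h import *
np.set_printoptions(precision=1,suppress=True)
print(readout.sense()["contact_force"],now()[0])
for c in ["scene","top"]:
    p=read_camera(c);save(p,c+"_lev.png");P=cloud(p).reshape(-1,3)
    k=(np.hypot(P[:,0]-474,P[:,1]-378)<40)&(P[:,2]>222)&(P[:,2]<250);Q=P[k]
    u=(Q[:,:2]-[474,381])@f[:2]
    print(c,k.sum(),"fwd of pivot",np.sort(u)[::max(1,len(u)//15)],Q[:,2].max() if len(Q) else "")
    b=look_for(p,"switch_pivot")[:1];print(b)
    cv2.imwrite("pics/%s_levc.png"%c,cv2.resize(p["frame"][(200 if c=="top" else 240):][:100,(40 if c=="top" else 310):][:,:130],None,fx=5,fy=5,interpolation=2)[...,::-1])
E
python3 lev.py
```

```text
[0.4 5.  0.4] [469.1 389.  230.4]
scene 19 fwd of pivot [-22.4 -22.2 -21.5 -20.6 -20.3 -19.3 -18.5 -17.8 -17.2 -16.3 -14.1 -11.2
  -8.   -5.7  -5.1  -1.6   0.8   1.8   4.5] 245.4912277292866
[{'bbox': [321.9, 245.1, 405.1, 342.2], 'conf': 0.74}]
top 32 fwd of pivot [-0.6  0.   0.2  0.3  0.5  1.7  3.3  4.1  4.8  4.8  5.2 10.3 12.4 13.7
 15.9 16.5] 249.4800315168684
[{'bbox': [69.9, 193.7, 144.7, 263.4], 'conf': 0.81}]
```

>>> jog_arm:
  twist:
    - [0, 0, 0]
    - [0, 0, 0]
    - [0, 0, 0]
    - [0, 0, 0]
    - [0, 0, 0]
    - [0, 0, 0]
    - [0, 0, 0]
    - [0, 0, 0]
  delta_pos:
    - [-0.002, 0, 0]
    - [-0.004, 0, 0]
    - [-0.006, 0, 0]
    - [-0.008, 0, 0]
    - [-0.01, 0, 0]
    - [-0.01, 0, 0]
    - [-0.01, 0, 0]
    - [-0.01, 0, 0]
  hand: [1, 1, 1, 1, 1, 1, 1, 1]

```text
clock: 7.28
ee_pos: [469.5, 388.0, 230.5]
eef_rot: [-1.858, -2.529, -0.005]
contact_force: [-4.0, 18.6, 0.4]
gripper_width: 0.1
grip_force: 8.6
```

The force rose to 19 N over 1 mm of travel, so the lever is at its hard stop. I'll back off and lift.

>>> jog_arm:
  twist:
    - [0, 0, 0]
    - [0, 0, 0]
    - [0, 0, 0]
    - [0, 0, 0]
    - [0, 0, 0]
    - [0, 0, 0]
    - [0, 0, 0]
    - [0, 0, 0]
  delta_pos:
    - [0.04, 0, 0]
    - [0.08, 0, 0]
    - [0.1, 0, -0.02]
    - [0.1, 0, -0.12]
    - [0.1, 0, -0.24]
    - [0.1, 0, -0.3]
    - [0.1, 0, -0.3]
    - [0.1, 0, -0.3]
  hand: [1, 1, 1, 1, 1, 1, 1, 1]

```text
clock: 7.95
ee_pos: [461.3, 414.9, 321.2]
eef_rot: [1.861, 2.53, 0.002]
contact_force: [-0.1, -0.1, 0.7]
gripper_width: 0.4
grip_force: 0.0
```

```bash
python3 lev.py; python3 - <<'E'
from h import *
s=now();plan(s,[((400,180,310),118.3),((509,-16.5,200),118.3),((509,-16.5,90),118.3)])
E
```

```text
[-0.1 -0.1  0.7] [461.3 414.9 321.2]
scene 32 fwd of pivot [-2.4 -0.8  0.3  0.8  1.6  2.3  2.9  3.8  4.7  5.1  5.7  6.9  8.2  9.2
 11.2 12.8] 249.7873847622924
[{'bbox': [321.2, 244.7, 400.7, 342.5], 'conf': 0.75}]
top 9 fwd of pivot [11.7 11.9 12.9 13.3 14.6 15.  15.6 16.3 17.4] 249.83530238207481
[{'bbox': [71.3, 195.3, 142.1, 261.8], 'conf': 0.77}]
[400 180 310] 118.3 d [-0.6855 -0.4257  0.0325] tw [-0.0009  0.0003 -0.0916]
[509.  -16.5 200. ] 118.3 d [-0.749   0.0094  0.3667] tw [0. 0. 0.]
[509.  -16.5  90. ] 118.3 d [0.     0.     0.3667] tw [0. 0. 0.]
```

View pics/scene_levc.png

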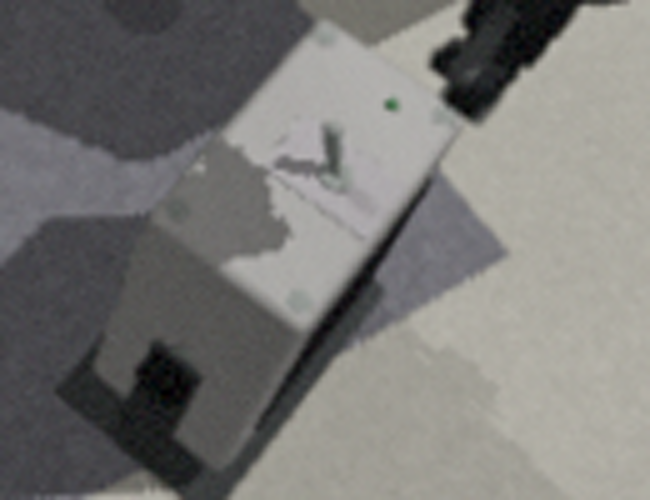

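The crop shows the lever, at about (333,155), now leaning toward the outlet. The depth readings agree, with the tip about 15 mm ahead of the pivot. On to the tray.

>>> jog_arm:
  twist:
    - [0, 0, -0.092]
    - [0, 0, -0.092]
    - [0, 0, -0.092]
    - [0, 0, -0.092]
    - [0, 0, -0.092]
    - [0, 0, -0.092]
    - [0, 0, -0.092]
    - [0, 0, -0.092]
  delta_pos:
    - [-0.685, -0.426, 0.032]
    - [-0.685, -0.426, 0.032]
    - [-0.685, -0.426, 0.032]
    - [-0.685, -0.426, 0.032]
    - [-0.685, -0.426, 0.032]
    - [-0.685, -0.426, 0.032]
    - [-0.685, -0.426, 0.032]
    - [-0.685, -0.426, 0.032]
  hand: [-1, -1, -1, -1, -1, -1, -1, -1]
  force: 50

```text
clock: 8.82
ee_pos: [399.6, 179.0, 310.7]
eef_rot: [-1.614, -2.695, 0.0]
contact_force: [0.8, 0.4, 0.3]
gripper_width: 85.1
grip_force: 0.0
```

>>> jog_arm:
  twist:
    - [0, 0, 0]
    - [0, 0, 0]
    - [0, 0, 0]
    - [0, 0, 0]
    - [0, 0, 0]
    - [0, 0, 0]
    - [0, 0, 0]
    - [0, 0, 0]
  delta_pos:
    - [-0.749, 0.009, 0.367]
    - [-0.749, 0.009, 0.367]
    - [-0.749, 0.009, 0.367]
    - [-0.749, 0.009, 0.367]
    - [-0.749, 0.009, 0.367]
    - [-0.749, 0.009, 0.367]
    - [-0.749, 0.009, 0.367]
    - [-0.749, 0.009, 0.367]
  hand: [-1, -1, -1, -1, -1, -1, -1, -1]

```text
clock: 9.48
ee_pos: [509.6, -16.7, 198.8]
eef_rot: [-1.611, -2.694, 0.002]
contact_force: [-1.2, 0.6, 0.2]
gripper_width: 85.1
grip_force: 0.0
```

```bash
cat > d.py <<'E'
from h import *
np.set_printoptions(precision=1,suppress=True)
p=read_camera("wrist");save(p,"wrist2.png");P=cloud(p).reshape(-1,3)
for n,z0,z1,c0,r in [("bar",60,75,(509,-16),40),("ball",25,45,(533,-60),26)]:
    k=(np.hypot(P[:,0]-c0[0],P[:,1]-c0[1])<r)&(P[:,2]>z0)&(P[:,2]<z1)
    if k.sum()>4: print(n,k.sum(),P[k].mean(0),cv2.minAreaRect(P[k][:,:2].astype(np.float32)))
for n,z in (("tray_grip",59),("ball_center",20)): print(n,[(q["conf"],at_z(p,q["pixel"],z)) for q in spot_point(p,n)[:2]])
s=now();print(s[0]);plan(s,[((509,-16.5,100),118.3),((509,-16.5,40),118.3)])
E
python3 d.py
```

```text
bar 618 [506.9 -14.9  68.3] ((507.64520263671875, -16.119766235351562), (11.06295394897461, 44.51011657714844), 28.050230026245117)
ball 664 [530.4 -58.2  32.9] ((530.9967041015625, -60.161163330078125), (32.30607604980469, 28.85010528564453), 28.469985961914062)
tray_grip [(0.56, array([507.9, -16.5,  59. ]))]
ball_center [(0.7, array([529.9, -64.4,  20. ]))]
[509.3 -15.  200.9]
[509.  -16.5 100. ] 118.3 d [-0.  -0.   0.3] tw [ 0. -0.  0.]
[509.  -16.5  40. ] 118.3 d [0.  0.  0.2] tw [0. 0. 0.]
```

View pics/wrist2.png

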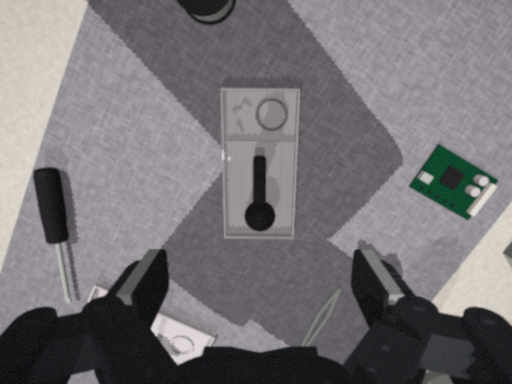

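The wrist view shows the tray at (260,165), aligned with the fingers. Its bar is at (260,178), and the ball is at (260,215), sitting in its pocket. The bar is at about (508,-16), so I'll descend straight.

>>> jog_arm:
  twist:
    - [0, 0, 0]
    - [0, 0, 0]
    - [0, 0, 0]
    - [0, 0, 0]
    - [0, 0, 0]
    - [0, 0, 0]
    - [0, 0, 0]
    - [0, 0, 0]
  delta_pos:
    - [0, 0, 0.1]
    - [0, 0, 0.2]
    - [0, 0, 0.3]
    - [0, 0, 0.38]
    - [0, 0, 0.44]
    - [0, 0, 0.49]
    - [0, 0, 0.52]
    - [0, 0, 0.533]
  hand: [-1, -1, -1, -1, -1, -1, -1, -1]

```text
clock: 10.3
ee_pos: [508.9, -15.1, 40.2]
eef_rot: [-1.608, -2.698, 0.0]
contact_force: [-0.2, 0.2, -0.9]
gripper_width: 85.2
grip_force: 0.0
```

>>> jog_arm:
  twist:
    - [0, 0, 0]
    - [0, 0, 0]
    - [0, 0, 0]
    - [0, 0, 0]
    - [0, 0, 0]
    - [0, 0, 0]
    - [0, 0, 0]
    - [0, 0, 0]
  delta_pos:
    - [0, 0, 0]
    - [0, 0, 0]
    - [0, 0, 0]
    - [0, 0, 0]
    - [0, 0, 0]
    - [0, 0, 0]
    - [0, 0, 0]
    - [0, 0, 0]
  hand: [-0.4, -0.2, 0, 0.15, 0.3, 0.4, 0.5, 0.55]

```text
clock: 10.97
ee_pos: [509.3, -16.2, 40.9]
eef_rot: [1.61, 2.698, 0.0]
contact_force: [-1.0, -0.8, -0.6]
gripper_width: 19.1
grip_force: 0.0
```

>>> jog_arm:
  twist:
    - [0, 0, 0]
    - [0, 0, 0]
    - [0, 0, 0]
    - [0, 0, 0]
    - [0, 0, 0]
    - [0, 0, 0]
    - [0, 0, 0]
    - [0, 0, 0]
  delta_pos:
    - [0, 0, 0]
    - [0, 0, 0]
    - [0, 0, 0]
    - [0, 0, 0]
    - [0, 0, 0]
    - [0, 0, 0]
    - [0, 0, 0]
    - [0, 0, 0]
  hand: [0.6, 0.63, 0.66, 0.69, 0.72, 0.75, 0.8, 1]

```text
clock: 11.63
ee_pos: [509.3, -16.2, 40.9]
eef_rot: [1.61, 2.698, -0.0]
contact_force: [-2.0, 1.5, 3.8]
gripper_width: 11.3
grip_force: 48.8
```

>>> jog_arm:
  twist:
    - [0, 0, 0]
    - [0, 0, 0]
    - [0, 0, 0]
    - [0, 0, 0]
    - [0, 0, 0]
    - [0, 0, 0]
    - [0, 0, 0]
    - [0, 0, 0]
  delta_pos:
    - [0, 0, 0]
    - [0, 0, 0]
    - [0, 0, 0]
    - [0, 0, 0]
    - [0, 0, 0]
    - [0, 0, 0]
    - [0, 0, 0]
    - [0, 0, 0]
  hand: [1, 1, 1, 1, 1, 1, 1, 1]

```text
clock: 12.3
ee_pos: [509.3, -16.2, 40.9]
eef_rot: [1.61, 2.698, -0.0]
contact_force: [-1.8, -0.4, 4.7]
gripper_width: 11.0
grip_force: 49.0
```

>>> jog_arm:
  twist:
    - [0, 0, 0]
    - [0, 0, 0]
    - [0, 0, 0]
    - [0, 0, 0]
    - [0, 0, 0]
    - [0, 0, 0]
    - [0, 0, 0]
    - [0, 0, 0]
  delta_pos:
    - [0, 0, -0.005]
    - [0, 0, -0.015]
    - [0, 0, -0.035]
    - [0, 0, -0.06]
    - [0, 0, -0.085]
    - [0, 0, -0.105]
    - [0, 0, -0.115]
    - [0, 0, -0.12]
  hand: [1, 1, 1, 1, 1, 1, 1, 1]

```text
clock: 12.97
ee_pos: [509.6, -16.2, 77.5]
eef_rot: [1.609, 2.697, 0.001]
contact_force: [0.3, 0.2, -2.6]
gripper_width: 11.0
grip_force: 48.7
```

>>> jog_arm:
  twist:
    - [0, 0, 0]
    - [0, 0, 0]
    - [0, 0, 0]
    - [0, 0, 0]
    - [0, 0, 0]
    - [0, 0, 0]
    - [0, 0, 0]
    - [0, 0, 0]
  delta_pos:
    - [0, 0, -0.015]
    - [0, 0, -0.05]
    - [0, 0, -0.1]
    - [0, 0, -0.16]
    - [0, 0, -0.21]
    - [0, 0, -0.25]
    - [0, 0, -0.27]
    - [0, 0, -0.275]
  hand: [1, 1, 1, 1, 1, 1, 1, 1]

```text
clock: 13.63
ee_pos: [509.6, -16.2, 160.1]
eef_rot: [1.609, 2.697, 0.001]
contact_force: [-0.3, 0.5, -2.4]
gripper_width: 11.4
grip_force: 48.8
```

```bash
cat > e.py <<'E'
from h import *
np.set_printoptions(precision=1,suppress=True)
s=now();print(s[0],readout.sense()["gripper_width"])
for c in ["top","scene","wrist"]:
    p=read_camera(c);save(p,c+"_t.png");P=cloud(p).reshape(-1,3)
    z0=s[0][2]-40.9+0  # tray underside
    tx=-s[1][:3,0]  # tray x
    b=s[0]+50*tx;b[2]=z0+20
    k=(np.hypot(P[:,0]-b[0],P[:,1]-b[1])<24)&(P[:,2]>z0+20)&(P[:,2]<z0+45)
    print(c,"expected ball",b,"cloud",k.sum(),P[k].mean(0),P[k][:,2].max() if k.any() else 0)
    print([(round(q["conf"],2),at_z(p,q["pixel"],b[2])) for q in spot_point(p,"ball_center")[:2]])
    r=(P-[478,370,0]);u=r@f;v=r@np.array([.942,.336,0])
    k=(u>38)&(u<60)&(abs(v)<75)&(P[:,2]>40)&(P[:,2]<205)
    print("front",k.sum(),np.percentile(u[k],[5,25,50,75,95]) if k.any() else "")
    k=(u>-60)&(u<60)&(abs(v)<95)&(P[:,2]>209)&(P[:,2]<218)
    if k.sum()>50: print("top u",np.percentile(u[k],[1,99]),"v",np.percentile(v[k],[1,99]))
    q=spot_point(p,"outlet")[:1]
    if q:
        m=at_z(p,q[0]["pixel"],118);print("outlet",q[0]["conf"],m)
tgt=np.array([478,370,0])+145*f;tgt-=50*np.array([.942,.336,0]);tgt[2]=138+.9
plan(s,[(tgt,199.65)])
E
python3 e.py
```

```text
[509.6 -16.2 160.1] 11.420727480160187
top expected ball [533.4 -60.2 139.2] cloud 0 [nan nan nan] 0
[(0.34, array([ 700.5, -283.4,  139.2]))]
front 872 [44.5 45.5 47.8 49.8 51.8]
top u [-40.5  44.6] v [-77.   75.9]
outlet 0.96 [496.8 323.4 118. ]
scene expected ball [533.4 -60.2 139.2] cloud 71 [537.  -53.4 149.4] 158.85134882644525
[]
front 21 [43.7 48.3 48.7 49.5 49.8]
top u [-45.3  41.7] v [-75.5  78.8]
outlet 0.5 [ 733.8 -205.5  118. ]
wrist expected ball [533.4 -60.2 139.2] cloud 580 [533.1 -62.3 153.6] 156.52326602251517
[(0.65, array([530.4, -60.4, 139.2]))]
front 0 
[479.6 216.6 138.9] 199.65 d [0.7 0.3 0.1] tw [ 0.   0.  -0.7]e.py:10: RuntimeWarning: Mean of empty slice.
  print(c,"expected ball",b,"cloud",k.sum(),P[k].mean(0),P[k][:,2].max() if k.any() else 0)
  ret = um.true_divide(
```

```bash
python3 - <<'E'
from h import *
np.set_printoptions(suppress=True)
t=np.array([478,370,0])+147.5*f-50*np.array([.942,.336,0]);t[2]=138.9
plan(now(),[((510,60,160),145),((500,140,160),172),(t,199.65)])
E
```

```text
[510  60 160] 145 d [ 0.222   0.123  -0.0035] tw [-0.0002 -0.0002 -0.2221]
[500 140 160] 172 d [0.1803 0.1993 0.    ] tw [ 0.     0.    -0.225]
[480.5 214.3 138.9] 199.65 d [0.0989 0.236  0.0703] tw [ 0.      0.     -0.2304]
```

>>> jog_arm:
  twist:
    - [0, 0, -0.01]
    - [0, 0, -0.035]
    - [0, 0, -0.07]
    - [0, 0, -0.11]
    - [0, 0, -0.15]
    - [0, 0, -0.19]
    - [0, 0, -0.213]
    - [0, 0, -0.222]
  delta_pos:
    - [0.01, 0.005, 0]
    - [0.035, 0.02, 0]
    - [0.07, 0.04, 0]
    - [0.11, 0.06, 0]
    - [0.15, 0.083, 0]
    - [0.19, 0.105, 0]
    - [0.213, 0.118, 0]
    - [0.222, 0.123, -0.003]
  hand: [1, 1, 1, 1, 1, 1, 1, 1]

```text
clock: 14.75
ee_pos: [509.9, 61.2, 160.0]
eef_rot: [-0.938, -2.998, -0.0]
contact_force: [-1.1, -0.3, -1.8]
gripper_width: 11.0
grip_force: 48.8
```

>>> jog_arm:
  twist:
    - [0, 0, -0.01]
    - [0, 0, -0.035]
    - [0, 0, -0.07]
    - [0, 0, -0.11]
    - [0, 0, -0.15]
    - [0, 0, -0.19]
    - [0, 0, -0.215]
    - [0, 0, -0.225]
  delta_pos:
    - [0.008, 0.009, 0]
    - [0.028, 0.031, 0]
    - [0.056, 0.062, 0]
    - [0.088, 0.098, 0]
    - [0.12, 0.133, 0]
    - [0.152, 0.168, 0]
    - [0.172, 0.19, 0]
    - [0.18, 0.199, 0]
  hand: [1, 1, 1, 1, 1, 1, 1, 1]

```text
clock: 15.42
ee_pos: [500.0, 140.6, 160.2]
eef_rot: [0.215, 3.134, 0.0]
contact_force: [0.2, -0.8, -2.5]
gripper_width: 11.3
grip_force: 48.8
```

>>> jog_arm:
  twist:
    - [0, 0, -0.01]
    - [0, 0, -0.035]
    - [0, 0, -0.07]
    - [0, 0, -0.11]
    - [0, 0, -0.15]
    - [0, 0, -0.195]
    - [0, 0, -0.22]
    - [0, 0, -0.23]
  delta_pos:
    - [0.004, 0.01, 0.003]
    - [0.015, 0.036, 0.01]
    - [0.03, 0.072, 0.021]
    - [0.047, 0.113, 0.034]
    - [0.065, 0.154, 0.046]
    - [0.084, 0.2, 0.06]
    - [0.095, 0.226, 0.067]
    - [0.099, 0.236, 0.07]
  hand: [1, 1, 1, 1, 1, 1, 1, 1]

```text
clock: 16.08
ee_pos: [480.3, 214.5, 138.8]
eef_rot: [0.538, -3.095, 0.0]
contact_force: [0.1, -0.5, -2.1]
gripper_width: 10.8
grip_force: 48.8
```

```bash
python3 e.py 2>/dev/null; python3 -c "
from h import *
s=now();print(s[1].round(3))
b=s[0]-50*s[1][:,0];r=b-np.array([478,370,0]);print(b,r@f,r@np.array([.942,.336,0]))"
```

```text
[480.3 214.5 138.8] 10.845712124498972
top expected ball [527.3 231.4 117.9] cloud 89 [527.9 228.2 130. ] 138.88018003357865
[(0.42, array([528.4, 234.1, 117.9]))]
front 39 [44.1 44.6 45.1 45.5 46.1]
top u [-39.3  44.2] v [58.5 77.4]
scene expected ball [527.3 231.4 117.9] cloud 110 [529.4 237.8 129.6] 138.07485486029634
[(0.42, array([517.4, 232.9, 117.9]))]
front 22 [42.9 48.1 48.7 49.5 50.3]
top u [-45.2  41.8] v [-75.6  79.3]
outlet 0.3 [541.8 231.8 118. ]
wrist expected ball [527.3 231.4 117.9] cloud 455 [528.4 231.2 134.4] 137.31246666109178
[]
front 18414 [43.7 44.6 47.  48.8 50.4]
outlet 0.9 [493.4 323.5 118. ]
[479.6 216.6 138.9] 199.65 d [-0.  0. -0.] tw [ 0. -0.  0.]
[[-0.943 -0.334  0.   ]
 [-0.334  0.943  0.   ]
 [-0.    -0.    -1.   ]]
[527.94228977 230.46133679 139.30476124] 148.2260301057344 0.16064612703637726
```

View pics/wrist_t.png

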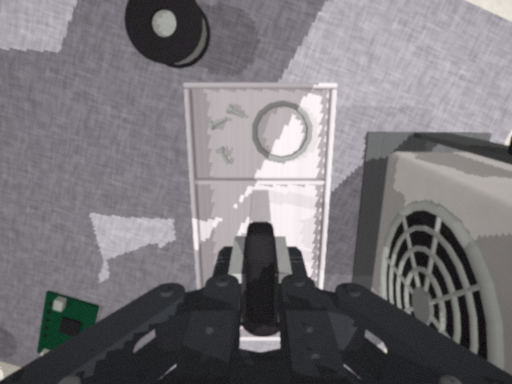

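View pics/scene_t.png

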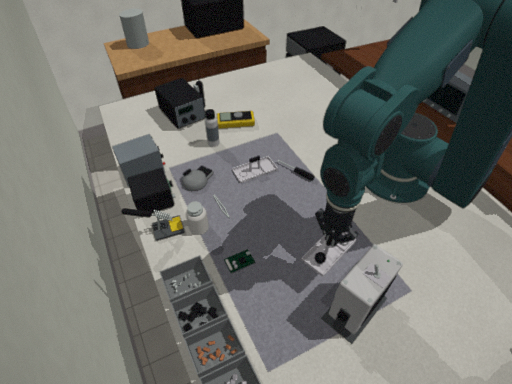

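The wrist view shows the tray level in the grip, with its bar at (260,275) and the grille at (425,300). The scene view shows the ball at (320,257), in its pocket in front of the outlet, and the other items unmoved. I'll settle once and hand in.

>>> jog_arm:
  twist:
    - [0, 0, 0]
    - [0, 0, 0]
    - [0, 0, 0]
    - [0, 0, 0]
    - [0, 0, 0]
    - [0, 0, 0]
    - [0, 0, 0]
    - [0, 0, 0]
  delta_pos:
    - [0, 0, 0]
    - [0, 0, 0.002]
    - [0, 0, 0.003]
    - [0, 0, 0.003]
    - [0, 0, 0.003]
    - [0, 0, 0.003]
    - [0, 0, 0.003]
    - [0, 0, 0.003]
  hand: [1, 1, 1, 1, 1, 1, 1, 1]

```text
clock: 17.2
ee_pos: [480.6, 214.1, 138.3]
eef_rot: [-0.534, 3.096, 0.0]
contact_force: [1.2, 0.4, -2.7]
gripper_width: 11.0
grip_force: 48.8
```

```bash
python3 -c "
from h import *
print(order.sign_off())"
```

```text
the job is handed in; nothing more can be done
None
```

The blower is switched on, and the arm is holding the tray level and steady with the ball in its pocket about 10 cm straight in front of the outlet; I handed the job in at about 17 s and got no verdict back.

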